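# Unlock a banding wheel and hand-turn it to check that it runs free

### The arm

A 6-joint arm with a two-finger parallel gripper is mounted at the origin on the work surface. World frame = base frame: x ahead of the robot, y to its left, z up, the work surface at z = 0. Lengths are in m, angles in rad, forces in N, time in s.
With the tool pointing down it reaches from about 0.35 to 0.775 m from the base axis. Payload 5.5 kg.
Tool frame: the origin (TCP) lies between the finger pads; the fingertips stand 11 mm ahead of it and the grasp point (between the pads) lies 8 mm behind it (env.nose_length is the distance from the TCP to the fingertips, in m); x points along the fingers, z is the direction in which the jaws open and shut, and the axes are right-handed (so a half turn about x gives the same grasp; the last joint's range is limited). The gripper opens to 85 mm and grips with 20 to 120 N. Pads are 22 mm wide; open, the fingers measure 114 mm over their backs; the gripper's body (76 mm by 85 mm) begins 54 mm behind the grasp point. The pads swing forward as they close: fully open they stand 13 mm farther back than shut.
Start: joints at [1.058, 0.313, 0.046, 1.304, 0, 1.431], TCP at [0.209, 0.536, 0.242] pointing down, gripper open.
Joint ranges: [-2.76, 2.76], [-0.86, 1.69], [-1.03, 1.26], [-2.2, 2.34], [-1.47, 1.5], [-3.14, 3.14]. Speed limits (rad/s): [2.57, 2.57, 3.14, 3.14, 3.14, 3.14].

### API

Orientations are given as a unit quaternion [w, x, y, z].
In Python, from bench import env gives the robot as it stands.
- The arm moves only by the tool drive_tool, never from a script. Its argument "deltas" is a list of rows, each an object with "xyz": the shift along the tool's x, y, z normalised to -1 to 1, where 1 is 0.04 m, a list of three; "angular": the turn, a rotation vector about the tool's x, y, z normalised to -1 to 1, where 1 is 4 degrees, a list of three. A call has 1 to 10 rows; each row shifts and turns the commanded pose from where the row before left it, along the tool's axes as they then stand; what a row does not reach is not made up. A row lasts 1/12 s, in which the tool goes at most 41.7 mm and 7.16 degrees, less where a joint would pass 70% of its speed; a pose out of reach is approached as far as the arm can. A call with a number of a shift or a turn outside -1 to 1 is refused whole. A call with a gripper value outside its range is refused whole. "hand" is the opening in per cent of the stroke, from 0 (shut) to 100 (fully open), set as the call begins (left out, the last holds). The fingers move at their own pace and stop on an object; "newtons" is the grip in N (left out, the last holds). Time passes only in rows, so rows that do not move let the fingers close. It gives the time, the measured TCP pose, the force and the opening at its end, in the units of the state.
- env.get_obs(): the state, without advancing time (a new reading comes with each control period).
- env.grab_frame(name): name is "scene" or "side" or "wrist"; returns a dict with "frame" (480x640x3 uint8, red, green, blue), "depth" (480x640 float32, m along the optical axis (not along the pixel's ray), 0 where there is no reading), "fx", "fy", "cx", "cy" (pixels), "view" (4x4, takes a point from world to camera coordinates). Camera axes: x right, y down, z forward; pixel columns grow to the right and rows downward; lengths in m; the calibration is good to about 2 mm. A picture is of the moment at which its call begins.
- env.close_job(): hands the job in, once; it reports no verdict.
The state is a dict: "t": time; "qpos": joint angles; "qd": joint speeds; "tau": joint torques, N m; "tool_pos": TCP position; "ee_rot": TCP orientation; "wrist_force": force on the tool from outside, world axes, zero at the start; "ft_torque": the same for the moment, N m; "gripper_width": finger opening in m.
Only numpy, scipy, OpenCV 4.12 (cv2) and the standard library are available. Lean on these libraries where they do the work, as an engineer would, in place of code of your own. Each camera call takes 0.05 s, during which the arm holds its last target.

### The job

Free the potter's banding wheel and check that it turns without rubbing: pull the red-knobbed lock pin straight up out of the wheel and lower it by hand, foot first, into the white cup, then rest a fingertip lightly on the wheel's bare top and turn it slowly by hand through a full turn or a little more, either way. Bear down only a few newtons, enough not to slip: the head is carried on a spring and hard pressing, sideways or down, makes it rub on its base. Finish with the wheel standing still, the pin in the upright cup, and the jar, bowl and wooden rib left where they were.

Things in the scene. Friction and masses are not known exactly. Their poses are not given: they have to be found in the camera images.
- wheel: The whole banding wheel, fixed to the bench. Origin: on its vertical turning axis, at bench height (z 0); its x axis points along the bench from the turning axis to the lock pin's socket. Base: green round pan, 200 mm across, 18 mm high. Above it turns a flat bare aluminium head, about 170 mm across and 14 mm thick, with a red painted stripe pointing at its one rim notch.
- head_span (a point): Point on the turning axis 77 mm above the bench, fixed to the base, NOT to the head: the middle of the span in which the head's top face may lie. The head's height is adjustable and not measured: its top face is anywhere from 66 to 88 mm above the bench and must be found by touch. It is sprung: it sinks 1 mm for each 4 N of pressing; more than 12 N on it, down or sideways, makes it rub.
- socket (a point): Centre of the socket hole's mouth, 78 mm from the turning axis, 46 mm above the bench: 13 mm hole in a dark 36 mm square block on the pan, right below the head's notch (13 mm wide, 16 mm deep from the rim) at the start.
- head (a joint): Angle in rad by which the wheel head has been turned, 0 at the start, positive anticlockwise seen from above; it counts on past a full turn (6.283), no stops. Turning takes about 0.12 N m (2.4 N at 50 mm radius); it stops at once when let go. Fingertips grip the face with friction of about 1, so 5 to 8 N of pressing is right; a little slip remains, so go on until the angle is reached. A good fingertip track is a circle of 50 mm radius about the axis: it clears the notch.
- pin: Lock pin, 90 g, 122 mm long: steel shaft 10 mm thick and 86 mm long, below a red cylindrical knob 24 mm across and 36 mm high. Origin: centre of its foot; z axis along the pin towards the knob. At the start it stands upright and loose (1.5 mm play) in the socket of the wheel, its foot 18 mm above the bench; it is out of the wheel once it is lifted by 75 mm.
- pin_knob (a point): Centre of the red knob of the lock pin, on its axis, 104 mm from the foot: the place to grip it, from above.
- cup: Loose white stoneware cup, 350 g, without handle, 70 mm high and 72 mm across the rim, wall 4 mm. Origin: centre of its underside; inside floor about 5 mm above it.
- jar: Bystander: amber glaze jar with blue cap, 68 mm across, 85 mm high, origin at the centre of its underside. Leave it alone.
- bowl: Bystander: blue bowl, 110 mm across, 45 mm high, origin at the centre of its underside. Leave it alone.
- rib: Bystander: flat wooden rib, 50 x 110 x 14 mm, lying on the bench, origin at the centre of its underside. Leave it alone.
Mind the look-alikes: they are no part of the job. Of the things like the wheel, leave any that is purple; of the rest the smaller one is meant. Of the things that look like the pin, the larger one is meant.

How it is judged:
By the outcome, as a careful person would: the job done as asked, in the order asked, and still so for the second after the job is handed in, with the robot touching nothing.
It also fails if it takes over 72 s, if anything falls off the work surface, if the arm or the gripper's body presses on something with over 40 N, if the wrist force passes 120 N, or if a joint passes its speed limit or range.

## Working session

There is one attempt and no reset: what is moved stays moved. The work goes in short steps, Python scripts to look and compute and a tool call to move; the robot and the scene stay as the last step left them, time stands still between calls to the robot, and variables do not carry over. Pictures are saved under pics/ and viewed, and the job is handed in when it is done.

Besides the shell and the picture viewer there is one more tool, called after "Request:" in YAML: its name, and indented under it one key for each argument. drive_tool: Moves the arm, as the interface text tells. Scaled input: -1 to 1 covers 0.04 m each way for a shift and 4 degrees each way for a turn. Its arguments: {"type":"object","properties":{"deltas":{"type":"array"},"hand":{"type":"number"},"newtons":{"type":"number"}},"required":["deltas"]}

```bash
ls; mkdir -p pics
python3 - <<'E'
from bench import env
import cv2,numpy as np
o=env.get_obs(); print(o)
print(env.nose_length)
for n in ["scene","side","wrist"]:
    f=env.grab_frame(n); cv2.imwrite(f"pics/{n}0.png",f["frame"][:,:,::-1]); np.savez(f"pics/{n}0.npz",**f)
    print(n,f["fx"],f["fy"],f["cx"],f["cy"],f["view"].round(4).tolist())
E
```

```text
pics
{'t': 0.0, 'qpos': array([ 1.05839619e+00,  3.14003342e-01,  4.49880460e-02,  1.30359397e+00,
       -1.07265607e-05,  1.43119005e+00]), 'qd': array([ 0.00112393,  0.00056939,  0.000469  ,  0.00033483, -0.00123025,
       -0.00078649]), 'tau': array([ 9.39498059e-04, -4.80627215e+01,  2.98532063e+01,  1.92036980e-02,
       -1.49718267e-04, -8.85373652e-06]), 'tool_pos': array([0.20920112, 0.5350727 , 0.24141088]), 'ee_rot': array([ 0.58342581, -0.39896689,  0.58457148,  0.39839167]), 'wrist_force': array([ 0.07316884, -0.14306484, -0.3943262 ]), 'ft_torque': array([0.053475  , 0.03533456, 0.0345442 ]), 'gripper_width': 0.08502842937011636}
0.011
scene 463.6090716379727 463.6090716379727 314.4803442684428 231.23099290852923 [[0.7303, 0.6829, 0.018, -0.3764], [0.4761, -0.4898, -0.7304, -0.1747], [-0.49, 0.5419, -0.6828, 1.2005], [0.0, 0.0, 0.0, 1.0]]
side 436.076104786978 436.076104786978 314.07968273733746 241.01540778744638 [[0.8512, -0.5243, -0.023, -0.4375], [-0.2667, -0.3943, -0.8794, 0.2279], [0.452, 0.7547, -0.4754, 0.6875], [0.0, 0.0, 0.0, 1.0]]
wrist 429.85760099615834 429.85760099615834 328.46907959014356 243.1158108319695 [[0.364, 0.9314, -0.0023, -0.5733], [0.8836, -0.3446, 0.3171, -0.0415], [0.2946, -0.1174, -0.9484, 0.3812], [0.0, 0.0, 0.0, 1.0]]
```

View pics/scene0.png

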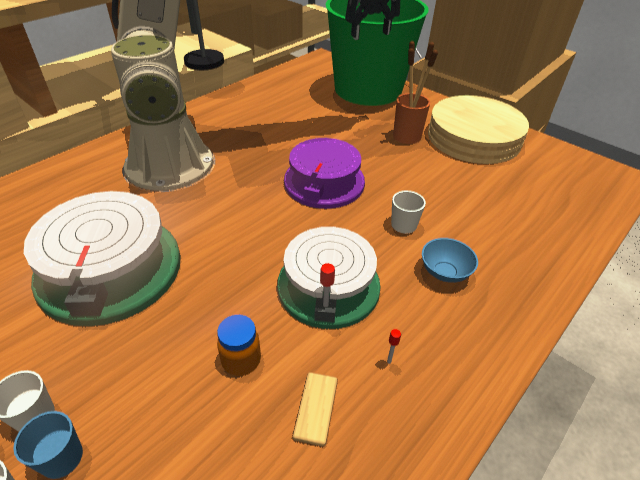

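View pics/side0.png

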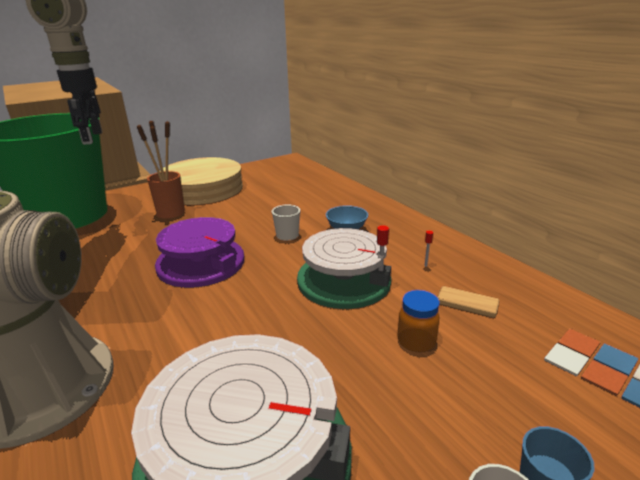

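View pics/wrist0.png

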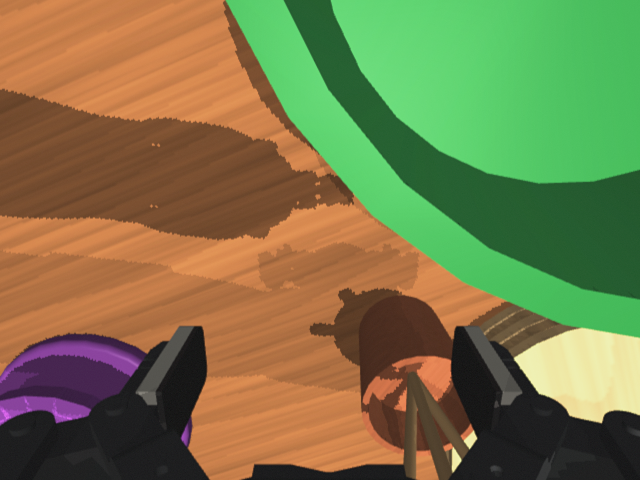

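Candidates:
- **Wheels (scene):** purple (325,170) and large green (100,250) are out. The small green one at (330,275) is meant.
- **Pins:** the one standing in the small wheel (327,275) against the small free one (393,345). The larger, in the wheel, is meant.
- **Cups:** white (407,212) and white (22,400), to be measured.

```bash
cat > h.py <<'E'
import numpy as np,cv2
from bench import env
def cloud(f):
    d=f["depth"];v,u=np.mgrid[0:480,0:640]
    P=np.stack([(u-f["cx"])/f["fx"]*d,(v-f["cy"])/f["fy"]*d,d],-1)
    V=f["view"];W=(P-V[:3,3])@V[:3,:3]
    W[d==0]=np.nan
    return W
def ray(f,u,v,z):
    V=f["view"];R=V[:3,:3];c=-R.T@V[:3,3]
    d=R.T@np.array([(u-f["cx"])/f["fx"],(v-f["cy"])/f["fy"],1]);return c+d*(z-c[2])/d[2]
def circ(xy):
    A=np.c_[2*xy,np.ones(len(xy))];s=np.linalg.lstsq(A,(xy**2).sum(1),rcond=None)[0]
    return s[:2],np.sqrt(s[2]+s[0]**2+s[1]**2)
def hullc(xy):
    h=cv2.convexHull(xy.astype(np.float32))[:,0];return cv2.minEnclosingCircle(h)
E
python3 - <<'E'
from h import *
for n in ["scene","side"]:
    f=np.load(f"pics/{n}0.npz");W=cloud(f);im=f["frame"];hsv=cv2.cvtColor(im,cv2.COLOR_RGB2HSV)
    z=W[...,2]
    # pixelwise objects: above bench, connected components in xy
    def rep(name,m):
        p=W[m&np.isfinite(z)]
        if len(p)<10:return
        print(n,name,len(p),"min",p.min(0).round(3),"max",p.max(0).round(3),"mean",p.mean(0).round(4),"enc",np.array(hullc(p[:,:2])[0]).round(4),round(hullc(p[:,:2])[1],4))
    H,S,V=[hsv[...,i].astype(int) for i in range(3)]
    red=((H<4)|(H>176))&(S>200)&(V>120)
    grn=(H>60)&(H<85)&(S>120)
    wht=(S<50)&(V>90)&(z>0.01)&(z<.13)
    blu=(H>95)&(H<120)&(S>120)&(z>0.01)
    for nm,m in [("red",red),("green",grn&(z>.004)&(z<.03)),("white",wht),("blue",blu)]:
        k,l,st,c=cv2.connectedComponentsWithStats(m.astype(np.uint8))
        for i in range(1,k):
            if st[i,4]>25: print(c[i].round(0),end=" "); rep(nm,l==i)
E
```

```text
[327. 269.] scene red 104 min [ 0.609 -0.095  0.137] max [ 0.632 -0.074  0.142] mean [ 0.6209 -0.0858  0.14  ] enc [ 0.6203 -0.0859] 0.0117
[396. 333.] scene red 64 min [ 0.751 -0.083  0.084] max [ 0.765 -0.067  0.089] mean [ 0.7588 -0.0762  0.0868] enc [ 0.7593 -0.0754] 0.0084
[366.  97.] scene green 443 min [0.037 0.583 0.004] max [0.215 0.725 0.03 ] mean [0.1536 0.6205 0.0176] enc [0.1255 0.6652] 0.1057
[347. 308.] scene green 1384 min [ 0.568 -0.123  0.004] max [0.673 0.057 0.021] mean [ 0.6403 -0.0457  0.0167] enc [ 0.6019 -0.0329] 0.0935
[627.   2.] scene white 149 min [0.35  2.221 0.01 ] max [0.493 2.265 0.043] mean [0.4381 2.2429 0.0211] enc [0.4214 2.2446] 0.0717
[207. 159.] scene white 38 min [0.054 0.059 0.011] max [0.081 0.083 0.019] mean [0.0706 0.0694 0.0159] enc [0.0675 0.0693] 0.0145
[160. 183.] scene white 33 min [ 0.057 -0.082  0.013] max [ 0.082 -0.059  0.019] mean [ 0.0723 -0.071   0.0156] enc [ 0.0696 -0.0694] 0.0132
[407. 210.] scene white 1037 min [0.54  0.193 0.01 ] max [0.61  0.266 0.073] mean [0.5762 0.2287 0.0476] enc [0.574  0.2303] 0.0375
[ 92. 237.] scen
[... 1634 characters left out ...]
6] 0.0276
[286. 220.] side white 696 min [0.539 0.191 0.01 ] max [0.608 0.265 0.071] mean [0.5691 0.2203 0.0469] enc [0.5745 0.2282] 0.0377
[342. 251.] side white 2893 min [ 0.488 -0.11   0.013] max [0.724 0.167 0.104] mean [ 0.5628 -0.0314  0.0799] enc [0.6046 0.0337] 0.1531
[234. 413.] side white 23788 min [ 0.108 -0.412  0.022] max [ 0.346 -0.175  0.11 ] mean [ 0.2212 -0.3041  0.1059] enc [ 0.2212 -0.29  ] 0.1257
[497. 473.] side white 641 min [ 0.406 -0.527  0.026] max [ 0.489 -0.491  0.073] mean [ 0.4391 -0.5037  0.0639] enc [ 0.4478 -0.5   ] 0.0418
[420. 304.] side blue 781 min [ 0.541 -0.276  0.071] max [ 0.6   -0.215  0.087] mean [ 0.5667 -0.2503  0.0828] enc [ 0.5712 -0.2454] 0.0311
```

Run:
```python
import cv2
a=cv2.imread("pics/scene0.png")[180:370,200:480];b=cv2.imread("pics/side0.png")[180:370,240:520]
cv2.imwrite("pics/crop0.png",cv2.resize(cv2.vconcat([a,b]),None,fx=1.55,fy=1.55,interpolation=cv2.INTER_CUBIC))
```

```text
(no output)
```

View pics/crop0.png

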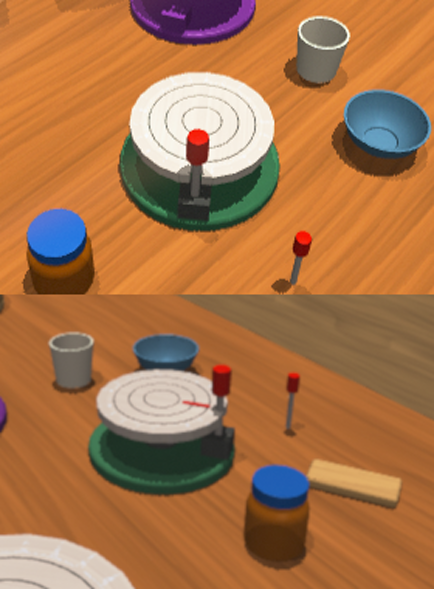

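Run:
```python
from h import *
for n in ["scene","side"]:
    f=np.load(f"pics/{n}0.npz");W=cloud(f);z=W[...,2]
    for nm,c in [("A",(.574,.229)),("B",(.42,-.523)),("C",(.53,-.585)),("blue",(.515,-.526))]:
        m=(np.hypot(W[...,0]-c[0],W[...,1]-c[1])<.05)&(z>.005)
        p=W[m]
        if len(p)<20: continue
        print(n,nm,"ztop",np.percentile(p[:,2],[95,99]).round(4))
        for lo,hi in [(.005,.02),(.03,.045),(.06,.08)]:
            q=p[(p[:,2]>lo)&(p[:,2]<hi)]
            if len(q)>20: (cx,cy),r=hullc(q[:,:2]);print("  ",lo,round(cx,4),round(cy,4),round(r*2,4),f["frame"][m].mean(0).round())
    # head
    m=(np.hypot(W[...,0]-.573,W[...,1]+.023)<.1)&(z>.055)&(z<.1)
    p=W[m];c,r=hullc(p[:,:2]);print("head",c,r,"z",np.percentile(p[:,2],[5,25,50,75,95]).round(4))
    rr=np.hypot(p[:,0]-.573,p[:,1]+.023); print(" z r<60",np.median(p[rr<.06][:,2]))
    m=(np.hypot(W[...,0]-.573,W[...,1]+.023)<.13)&(z>.008)&(z<.03)
    p=W[m];p=p[np.hypot(p[:,0]-.573,p[:,1]+.023)>.09]
    c,r=hullc(p[:,:2]);print("pan",c,r,len(p))
    m=(np.hypot(W[...,0]-.62,W[...,1]+.086)<.02)&(z>.108)
    p=W[m];c,r=hullc(p[:,:2]);print("knob",c,r,p[:,2].max(),np.percentile(p[:,2],90)); c,r=hullc(p[p[:,2]>.136][:,:2]);print(c,r)
o=env.get_obs()
from scipy.spatial.transform import Rotation as R
q=o["ee_rot"];M=R.from_quat(q[[1,2,3,0]]).as_matrix();print(M.round(4))
```

```text
scene A ztop [0.0696 0.071 ]
   0.005 0.5764 0.2266 0.0602 [127. 122. 108.]
   0.03 0.5752 0.2305 0.0676 [127. 122. 108.]
   0.06 0.5747 0.2308 0.0744 [127. 122. 108.]
scene B ztop [0.071  0.0723]
   0.005 0.4224 -0.5313 0.0698 [157. 152. 138.]
   0.03 0.4216 -0.5255 0.0654 [157. 152. 138.]
   0.06 0.4204 -0.5248 0.0741 [157. 152. 138.]
scene C ztop [0.0719 0.073 ]
   0.005 0.5302 -0.5439 0.0218 [ 77. 100. 111.]
   0.03 0.5164 -0.5635 0.0727 [ 77. 100. 111.]
   0.06 0.521 -0.5561 0.0593 [ 77. 100. 111.]
scene blue ztop [0.0714 0.0726]
   0.005 0.5209 -0.5245 0.056 [ 57.  87. 105.]
   0.03 0.512 -0.5254 0.0648 [ 57.  87. 105.]
   0.06 0.5112 -0.5331 0.0865 [ 57.  87. 105.]
head (0.57318115234375, -0.022833365947008133) 0.08708656579256058 z [0.0749 0.0811 0.082  0.0828 0.0839]
 z r<60 0.08237882521959522
pan (0.573871910572052, -0.02374526485800743) 0.10014491528272629 1071
knob (0.620557963848114, -0.08561800420284271) 0.012456052005290985 0.14221929511120035 0.14071399315810418
(0.6204357147216797, -0.08519236743450165) 0.012067205272614956
side A ztop [0.0683 0.0696]
   0.005 0.572
[... 213 characters left out ...]
705 0.0712]
   0.03 0.5303 -0.5424 0.0214 [54. 72. 86.]
   0.06 0.5275 -0.55 0.0434 [54. 72. 86.]
side blue ztop [0.0702 0.0712]
   0.03 0.5101 -0.5254 0.0641 [53. 74. 89.]
   0.06 0.5109 -0.5267 0.0741 [53. 74. 89.]
head (0.573845624923706, -0.024353837594389915) 0.0877813845872879 z [0.0713 0.0801 0.0809 0.0815 0.0825]
 z r<60 0.0812707676941208
pan (0.5698462724685669, -0.02738313190639019) 0.09963364899158478 776
knob (0.6193291544914246, -0.08768899738788605) 0.012204932048916817 0.14099073767046494 0.139156459089009
(0.6200177073478699, -0.08671756833791733) 0.011852748692035675
[[-7.000e-04 -9.313e-01  3.642e-01]
 [-1.200e-03  3.642e-01  9.313e-01]
 [-1.000e+00  2.000e-04 -1.300e-03]]
```

The crop shows the small green wheel with the larger red-knobbed pin standing in its notch. The small free pin at crop (300,245) and the purple wheel are the look-alikes. The isolated cup A near (0.575, 0.229) is 72 mm across the rim and 70 mm high, so it fits. I'll move above the pin.

Request:
drive_tool:
  deltas:
    - {"xyz":[0,-0.4,-0.28],"angular":[0,0,0]}
    - {"xyz":[0,-0.76,-0.54],"angular":[0,0,0]}
    - {"xyz":[0,-0.76,-0.54],"angular":[0,0,0]}
    - {"xyz":[0,-0.76,-0.54],"angular":[0,0,0]}
    - {"xyz":[0,-0.76,-0.54],"angular":[0,0,0]}
    - {"xyz":[0,-0.76,-0.54],"angular":[0,0,0]}
    - {"xyz":[0,-0.76,-0.54],"angular":[0,0,0]}
    - {"xyz":[0,-0.76,-0.54],"angular":[0,0,0]}
    - {"xyz":[0,-0.76,-0.54],"angular":[0,0,0]}
    - {"xyz":[0,-0.76,-0.54],"angular":[0,0,0]}
  hand: 70

```text
t: 0.98
tool_pos: [0.4047, 0.2369, 0.2422]
ee_rot: [0.584, -0.399, 0.584, 0.399]
wrist_force: [1.1, 0.1, 0.8]
gripper_width: 0.0599
```

Request:
drive_tool:
  deltas:
    - {"xyz":[0,-0.76,-0.54],"angular":[0,0,0]}
    - {"xyz":[0,-0.76,-0.54],"angular":[0,0,0]}
    - {"xyz":[0,-0.76,-0.54],"angular":[0,0,0]}
    - {"xyz":[0,-0.76,-0.54],"angular":[0,0,0]}
    - {"xyz":[0,-0.76,-0.54],"angular":[0,0,0]}
    - {"xyz":[0,-0.76,-0.54],"angular":[0,0,0]}
    - {"xyz":[0,-0.76,-0.54],"angular":[0,0,0]}
    - {"xyz":[0,-0.76,-0.54],"angular":[0,0,0]}
    - {"xyz":[0,-0.5,-0.4],"angular":[0,0,0]}
    - {"xyz":[0,0,0],"angular":[0,0,0]}

```text
t: 1.82
tool_pos: [0.5829, -0.0377, 0.2411]
ee_rot: [0.585, -0.398, 0.585, 0.397]
wrist_force: [1.0, 0.3, 0.0]
gripper_width: 0.0599
```

```bash
cat >> h.py <<'E'
from scipy.spatial.transform import Rotation as Rot
def go(target,obs=None):
    o=obs or env.get_obs();q=o["ee_rot"];M=Rot.from_quat(q[[1,2,3,0]]).as_matrix()
    d=np.asarray(target)-o["tool_pos"];print("world",d.round(4),"units",(M.T@d/.04).round(3),"tilt",M[:,0].round(4))
E
python3 - <<'E'
from h import *
f=env.grab_frame("wrist");cv2.imwrite("pics/wrist1.png",f["frame"][:,:,::-1])
W=cloud(f);z=W[...,2]
m=(np.hypot(W[...,0]-.62,W[...,1]+.086)<.025)&(z>.136)
p=W[m];print(len(p),hullc(p[:,:2]),np.median(p[:,2]))
m=(np.hypot(W[...,0]-.573,W[...,1]+.0235)<.1)&(z>.06)&(z<.1)
p=W[m];print(hullc(p[:,:2]),np.median(p[:,2]))
go([.6203,-.086,.18])
E
```

```text
1055 ((0.6181413531303406, -0.0842849463224411), 0.012007472105324268) 0.1400294537660127
((0.5722441077232361, -0.022094661369919777), 0.08620347082614899) 0.08229753409642934
world [ 0.0388 -0.0505 -0.0612] units [ 1.529 -1.369 -0.816] tilt [-1.e-03  1.e-04 -1.e+00]
```

View pics/wrist1.png

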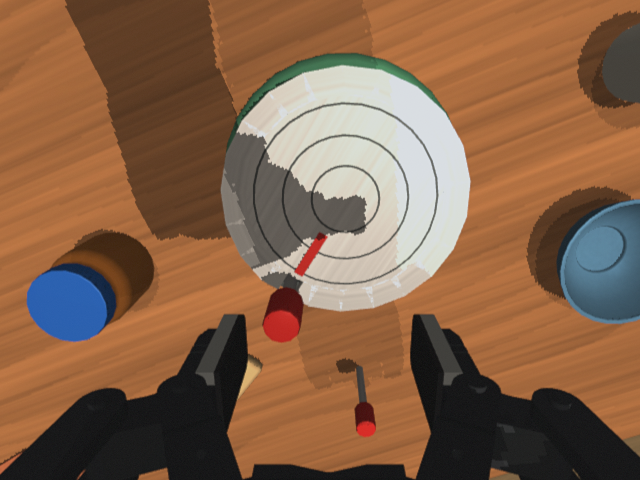

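The wrist view shows the knob at (283,318) and the small look-alike pin at (365,420), well apart. The head lies beneath at (345,190). Three cameras average the pin at (0.6195, -0.0855).

Request:
drive_tool:
  deltas:
    - {"xyz":[0.3,-0.67,-0.4],"angular":[0,0,0]}
    - {"xyz":[0.3,-0.67,-0.4],"angular":[0,0,0]}
    - {"xyz":[0.5,0,0],"angular":[0,0,0]}
    - {"xyz":[0.3,0,0],"angular":[0,0,0]}
    - {"xyz":[0,0,0],"angular":[0,0,0]}
    - {"xyz":[0,0,0],"angular":[0,0,0]}

```text
t: 2.37
tool_pos: [0.6178, -0.0813, 0.1856]
ee_rot: [0.583, -0.398, 0.584, 0.4]
wrist_force: [-0.4, 0.1, 0.1]
gripper_width: 0.0598
```

Run:
```python
from h import *
f=env.grab_frame("wrist");cv2.imwrite("pics/wrist2.png",f["frame"][:,:,::-1])
W=cloud(f);z=W[...,2]
m=(np.hypot(W[...,0]-.62,W[...,1]+.086)<.025)&(z>.136)&(z<.145)
p=W[m];print(len(p),hullc(p[:,:2]),np.median(p[:,2]))
go([.6195,-.0853,.116])
```

```text
1935 ((0.6184223890304565, -0.0841817706823349), 0.011944497935473919) 0.14004990815728474
world [ 0.001  -0.0039 -0.0708] units [ 1.769 -0.059 -0.081] tilt [-3.e-04  3.e-04 -1.e+00]
```

View pics/wrist2.png

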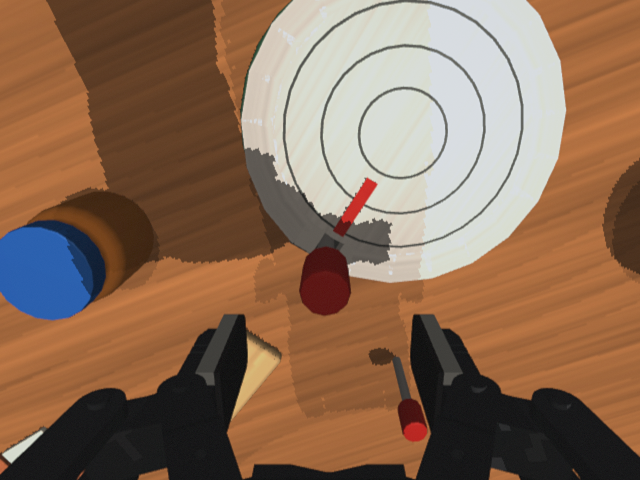

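The knob at (325,295) sits centred between the fingers, which open left and right of it. I'll descend 70 mm and close gently.

Request:
drive_tool:
  deltas:
    - {"xyz":[0.3,-0.05,-0.07],"angular":[0,0,0]}
    - {"xyz":[0.4,0,0],"angular":[0,0,0]}
    - {"xyz":[0.4,0,0],"angular":[0,0,0]}
    - {"xyz":[0.4,0,0],"angular":[0,0,0]}
    - {"xyz":[0.25,0,0],"angular":[0,0,0]}
    - {"xyz":[0,0,0],"angular":[0,0,0]}
    - {"xyz":[0,0,0],"angular":[0,0,0]}
    - {"xyz":[0,0,0],"angular":[0,0,0]}

```text
t: 3.08
tool_pos: [0.6206, -0.0857, 0.1178]
ee_rot: [0.584, -0.399, 0.583, 0.398]
wrist_force: [-0.7, -0.2, 0.2]
gripper_width: 0.0596
```

Request:
drive_tool:
  deltas:
    - {"xyz":[0,0,0],"angular":[0,0,0]}
    - {"xyz":[0,0,0],"angular":[0,0,0]}
    - {"xyz":[0,0,0],"angular":[0,0,0]}
    - {"xyz":[0,0,0],"angular":[0,0,0]}
    - {"xyz":[0,0,0],"angular":[0,0,0]}
    - {"xyz":[0,0,0],"angular":[0,0,0]}
  hand: 0
  newtons: 25

```text
t: 3.58
tool_pos: [0.6204, -0.0857, 0.1171]
ee_rot: [0.585, -0.399, 0.583, 0.398]
wrist_force: [1.1, 1.2, 4.1]
gripper_width: 0.0232
```

Request:
drive_tool:
  deltas:
    - {"xyz":[0,0,0],"angular":[0,0,0]}
    - {"xyz":[-0.1,0,0],"angular":[0,0,0]}
    - {"xyz":[-0.2,0,0],"angular":[0,0,0]}
    - {"xyz":[-0.2,0,0],"angular":[0,0,0]}
    - {"xyz":[-0.2,0,0],"angular":[0,0,0]}
  newtons: 40

```text
t: 4.0
tool_pos: [0.6195, -0.0858, 0.1448]
ee_rot: [0.584, -0.399, 0.584, 0.399]
wrist_force: [-0.1, 0.3, -1.4]
gripper_width: 0.0233
```

Request:
drive_tool:
  deltas:
    - {"xyz":[-0.25,0,0],"angular":[0,0,0]}
    - {"xyz":[-0.25,0,0],"angular":[0,0,0]}
    - {"xyz":[-0.25,0,0],"angular":[0,0,0]}
    - {"xyz":[-0.25,0,0],"angular":[0,0,0]}
    - {"xyz":[-0.25,0,0],"angular":[0,0,0]}
    - {"xyz":[-0.25,0,0],"angular":[0,0,0]}
    - {"xyz":[-0.25,0,0],"angular":[0,0,0]}
    - {"xyz":[-0.25,0,0],"angular":[0,0,0]}
    - {"xyz":[-0.2,0,0],"angular":[0,0,0]}
    - {"xyz":[0,0,0],"angular":[0,0,0]}

```text
t: 4.83
tool_pos: [0.6207, -0.086, 0.2347]
ee_rot: [0.585, -0.4, 0.583, 0.398]
wrist_force: [0.6, -0.6, -0.9]
gripper_width: 0.0229
```

Run:
```python
from h import *
f=env.grab_frame("side");cv2.imwrite("pics/side3.png",f["frame"][:,:,::-1])
o=env.get_obs();print(o["tool_pos"],o["wrist_force"],o["gripper_width"])
W=cloud(f);m=(np.hypot(W[...,0]-.62,W[...,1]+.086)<.03)
p=W[m];p=p[p[:,2]>.086]
for lo in np.arange(.09,.25,.02):
    q=p[(p[:,2]>lo)&(p[:,2]<lo+.02)]
    if len(q):print(lo.round(3),len(q),q.mean(0).round(4),q.min(0).round(4),q.max(0).round(4))
go([.575,.229,.235])
```

```text
[ 0.62035532 -0.08596092  0.23349267] [ 0.09906394 -0.32976822 -1.45322746] 0.023211185801335
0.13 32 [ 0.6188 -0.0902  0.1433] [ 0.6148 -0.0928  0.1358] [ 0.6237 -0.0861  0.1498]
0.15 50 [ 0.6184 -0.0894  0.1604] [ 0.615  -0.093   0.1502] [ 0.6236 -0.084   0.1699]
0.17 52 [ 0.6183 -0.09    0.1804] [ 0.6148 -0.0941  0.1703] [ 0.6226 -0.0848  0.1899]
0.19 54 [ 0.6184 -0.0895  0.2008] [ 0.6145 -0.0931  0.1908] [ 0.6242 -0.0833  0.2099]
0.21 75 [ 0.6144 -0.0954  0.2225] [ 0.6063 -0.1082  0.2101] [ 0.6265 -0.068   0.2297]
0.23 196 [ 0.6118 -0.0998  0.2401] [ 0.603 -0.115  0.23 ] [ 0.6264 -0.0666  0.2499]
world [-0.0454  0.315   0.0015] units [-0.044  3.924  6.92 ] tilt [ 2.e-03 -5.e-04 -1.e+00]
```

View pics/side3.png

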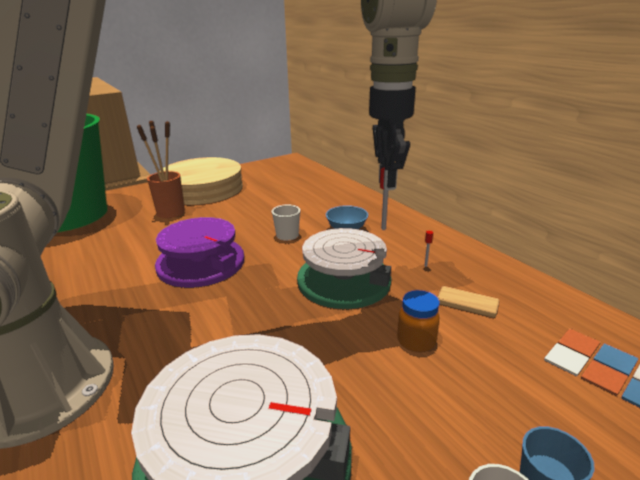

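The pin hangs straight out of the wheel at (385,205), with its foot at z≈0.135. I'll carry it to the cup at side (286,222).

Request:
drive_tool:
  deltas:
    - {"xyz":[0,0.17,0.32],"angular":[0,0,0]}
    - {"xyz":[0,0.4,0.7],"angular":[0,0,0]}
    - {"xyz":[0,0.4,0.7],"angular":[0,0,0]}
    - {"xyz":[0,0.4,0.7],"angular":[0,0,0]}
    - {"xyz":[0,0.4,0.7],"angular":[0,0,0]}
    - {"xyz":[0,0.4,0.7],"angular":[0,0,0]}
    - {"xyz":[0,0.4,0.7],"angular":[0,0,0]}
    - {"xyz":[0,0.4,0.7],"angular":[0,0,0]}
    - {"xyz":[0,0.4,0.7],"angular":[0,0,0]}
    - {"xyz":[0,0.4,0.7],"angular":[0,0,0]}

```text
t: 5.72
tool_pos: [0.5744, 0.2178, 0.2314]
ee_rot: [0.583, -0.398, 0.584, 0.399]
wrist_force: [1.0, 0.2, -1.1]
gripper_width: 0.0228
```

Request:
drive_tool:
  deltas:
    - {"xyz":[0,0.15,0.3],"angular":[0,0,0]}
    - {"xyz":[0,0,0],"angular":[0,0,0]}
    - {"xyz":[0,0,0],"angular":[0,0,0]}
    - {"xyz":[0,0,0],"angular":[0,0,0]}

```text
t: 6.05
tool_pos: [0.5743, 0.2286, 0.2318]
ee_rot: [0.584, -0.399, 0.584, 0.399]
wrist_force: [0.0, -0.8, 0.1]
gripper_width: 0.0231
```

Run:
```python
from h import *
go([.575,.229,.107])
for n in ["scene","wrist"]:
    f=env.grab_frame(n);cv2.imwrite(f"pics/{n}4.png",f["frame"][:,:,::-1])
    W=cloud(f);m=(np.hypot(W[...,0]-.575,W[...,1]-.229)<.06)
    p=W[m];c=p[(p[:,2]>.055)&(p[:,2]<.08)];print(n,"cup rim",hullc(c[:,:2]))
    s=p[(p[:,2]>.14)&(p[:,2]<.19)];print("shaft",len(s),s.mean(0) if len(s) else 0, p[p[:,2]>.1][:,2].min())
```

```text
world [ 0.0007  0.0004 -0.1248] units [ 3.12  -0.013  0.019] tilt [-8.e-04 -6.e-04 -1.e+00]
scene cup rim ((0.5742505192756653, 0.23167549073696136), 0.038105811923742294)
shaft 106 [0.57537117 0.22579759 0.16547589] 0.13256085587582378
wrist cup rim ((0.5724980235099792, 0.23144669830799103), 0.03587675839662552)
shaft 709 [0.56905229 0.22994474 0.1679776 ] 0.13467141559995083
```

View pics/scene4.png

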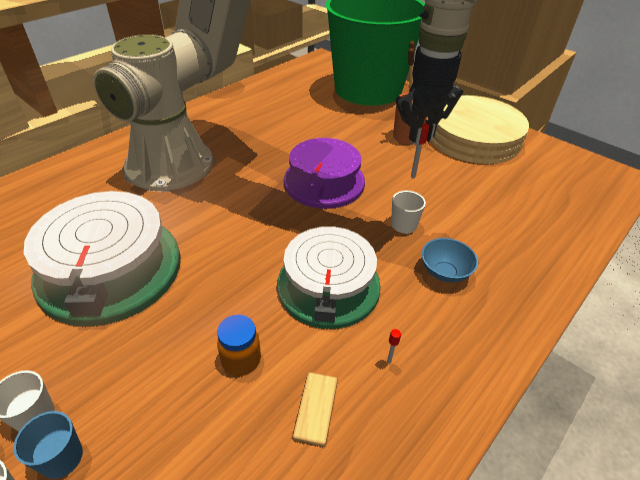

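View pics/wrist4.png

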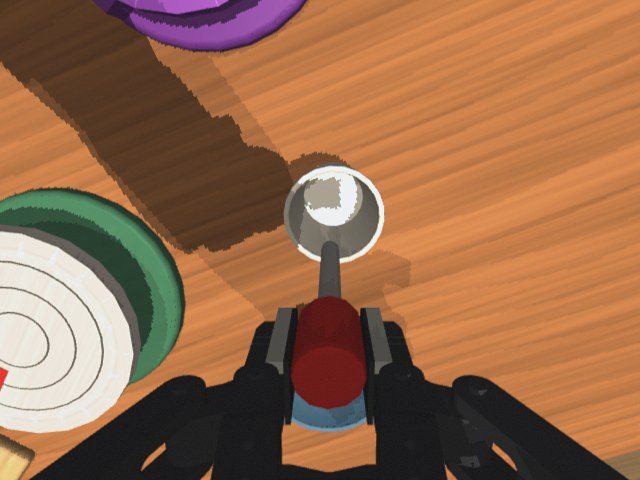

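The pin in the scene view at (417,160) is upright above the cup at (407,212), and it agrees with the rim centre to within 2 mm. Now I'll lower it.

Request:
drive_tool:
  deltas:
    - {"xyz":[0.2,0.02,0.03],"angular":[0,0,0]}
    - {"xyz":[0.35,0,0],"angular":[0,0,0]}
    - {"xyz":[0.35,0,0],"angular":[0,0,0]}
    - {"xyz":[0.35,0,0],"angular":[0,0,0]}
    - {"xyz":[0.35,0,0],"angular":[0,0,0]}
    - {"xyz":[0.35,0,0],"angular":[0,0,0]}
    - {"xyz":[0.35,0,0],"angular":[0,0,0]}
    - {"xyz":[0.35,0,0],"angular":[0,0,0]}
    - {"xyz":[0.2,0,0],"angular":[0,0,0]}
    - {"xyz":[0.1,0,0],"angular":[0,0,0]}

```text
t: 6.98
tool_pos: [0.5734, 0.2295, 0.1124]
ee_rot: [0.583, -0.398, 0.585, 0.399]
wrist_force: [0.3, 0.0, -0.8]
gripper_width: 0.023
```

Request:
drive_tool:
  deltas:
    - {"xyz":[0.03,0,0],"angular":[0,0,0]}
    - {"xyz":[0,0,0],"angular":[0,0,0]}
    - {"xyz":[0,0,0],"angular":[0,0,0]}

```text
t: 7.23
tool_pos: [0.5748, 0.2305, 0.1139]
ee_rot: [0.585, -0.399, 0.584, 0.398]
wrist_force: [-0.5, -0.6, 0.1]
gripper_width: 0.0227
```

Request:
drive_tool:
  deltas:
    - {"xyz":[0.06,0,0],"angular":[0,0,0]}
    - {"xyz":[0.06,0,0],"angular":[0,0,0]}
    - {"xyz":[0.04,0,0],"angular":[0,0,0]}
    - {"xyz":[0,0,0],"angular":[0,0,0]}
    - {"xyz":[0,0,0],"angular":[0,0,0]}

```text
t: 7.65
tool_pos: [0.5741, 0.2306, 0.1066]
ee_rot: [0.584, -0.399, 0.584, 0.399]
wrist_force: [0.4, 0.8, -1.6]
gripper_width: 0.023
```

Request:
drive_tool:
  deltas:
    - {"xyz":[0.02,0,0],"angular":[0,0,0]}
    - {"xyz":[0.02,0,0],"angular":[0,0,0]}
    - {"xyz":[0,0,0],"angular":[0,0,0]}

```text
t: 7.9
tool_pos: [0.5742, 0.2305, 0.105]
ee_rot: [0.584, -0.399, 0.584, 0.399]
wrist_force: [-0.1, -0.7, -0.4]
gripper_width: 0.0233
```

Request:
drive_tool:
  deltas:
    - {"xyz":[0.02,0,0],"angular":[0,0,0]}
    - {"xyz":[0,0,0],"angular":[0,0,0]}

```text
t: 8.07
tool_pos: [0.5743, 0.2306, 0.1044]
ee_rot: [0.584, -0.399, 0.584, 0.399]
wrist_force: [0.5, -0.7, -0.3]
gripper_width: 0.0228
```

Request:
drive_tool:
  deltas:
    - {"xyz":[0,0,0],"angular":[0,0,0]}
    - {"xyz":[0,0,0],"angular":[0,0,0]}
    - {"xyz":[0,0,0],"angular":[0,0,0]}
    - {"xyz":[0,0,0],"angular":[0,0,0]}
  hand: 36

```text
t: 8.4
tool_pos: [0.5743, 0.2306, 0.1044]
ee_rot: [0.584, -0.399, 0.584, 0.399]
wrist_force: [0.1, 0.2, 0.7]
gripper_width: 0.031
```

Run:
```python
from h import *
a=[env.grab_frame(n)["frame"][:,:,::-1] for n in ["side","wrist"]]
cv2.imwrite("pics/rel5.png",cv2.resize(cv2.hconcat([cv2.resize(a[0][120:280,200:360],(480,480)),a[1][:,80:560]]),(800,400)))
```

```text
(no output)
```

View pics/rel5.png

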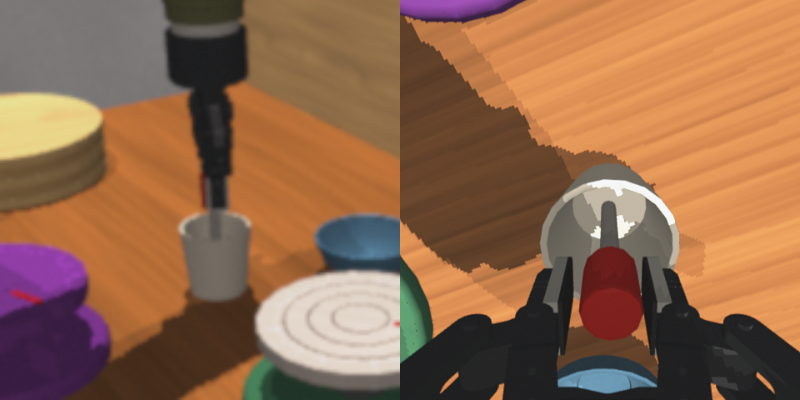

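The pin's shaft is inside the cup (right half, about (610,215)) and the knob is free between the pads. I'll open further and rise straight up.

Request:
drive_tool:
  deltas:
    - {"xyz":[0,0,0],"angular":[0,0,0]}
    - {"xyz":[0,0,0],"angular":[0,0,0]}
    - {"xyz":[0,0,0],"angular":[0,0,0]}
    - {"xyz":[0,0,0],"angular":[0,0,0]}
    - {"xyz":[0,0,0],"angular":[0,0,0]}
    - {"xyz":[0,0,0],"angular":[0,0,0]}
  hand: 90

```text
t: 9.0
tool_pos: [0.5742, 0.2305, 0.1043]
ee_rot: [0.584, -0.399, 0.584, 0.399]
wrist_force: [0.3, 0.2, -0.6]
gripper_width: 0.077
```

Request:
drive_tool:
  deltas:
    - {"xyz":[-0.1,0,0],"angular":[0,0,0]}
    - {"xyz":[-0.2,0,0],"angular":[0,0,0]}
    - {"xyz":[-0.3,0,0],"angular":[0,0,0]}
    - {"xyz":[-0.4,0,0],"angular":[0,0,0]}
    - {"xyz":[-0.5,0,0],"angular":[0,0,0]}
    - {"xyz":[-0.5,0,0],"angular":[0,0,0]}
    - {"xyz":[-0.5,0,0],"angular":[0,0,0]}
    - {"xyz":[-0.5,0,0],"angular":[0,0,0]}
    - {"xyz":[-0.3,0,0],"angular":[0,0,0]}
    - {"xyz":[0,0,0],"angular":[0,0,0]}

```text
t: 9.83
tool_pos: [0.5758, 0.231, 0.2407]
ee_rot: [0.586, -0.399, 0.582, 0.398]
wrist_force: [1.5, 0.3, -0.1]
gripper_width: 0.0767
```

Run:
```python
from h import *
f=env.grab_frame("side");g=env.grab_frame("wrist")
a=[f["frame"][:,:,::-1],g["frame"][:,:,::-1]]
cv2.imwrite("pics/rel6.png",cv2.resize(cv2.hconcat([cv2.resize(a[0][120:280,200:360],(480,480)),a[1][:,80:560]]),(800,400)))
for f in (f,g):
    W=cloud(f);m=(np.hypot(W[...,0]-.575,W[...,1]-.229)<.06)
    p=W[m];c=p[(p[:,2]>.055)&(p[:,2]<.073)];print(hullc(c[:,:2])); k=p[(p[:,2]>.08)&(p[:,2]<.16)];print(k.mean(0),k.max(0))
o=env.get_obs();print(o["t"],o["tool_pos"],o["qpos"])
go([.573-.03,-.023+.04,.2])
```

```text
((0.5744146108627319, 0.22801682353019714), 0.03669136390089989)
[0.57143091 0.22320238 0.10909842] [0.58645067 0.24248065 0.127473  ]
((0.5725224018096924, 0.23181067407131195), 0.035983212292194366)
[0.56955842 0.2327021  0.12248555] [0.58364619 0.24354846 0.12937756]
9.9333 [0.57454535 0.23061376 0.23701037] [2.52090961e-01 4.00755575e-01 1.59356823e-01 1.32773278e+00
 5.62318700e-05 6.24920545e-01]
world [-0.0315 -0.2136 -0.037 ] units [ 0.921 -1.21  -5.262] tilt [ 1.6e-03  5.0e-04 -1.0e+00]
```

View pics/rel6.png

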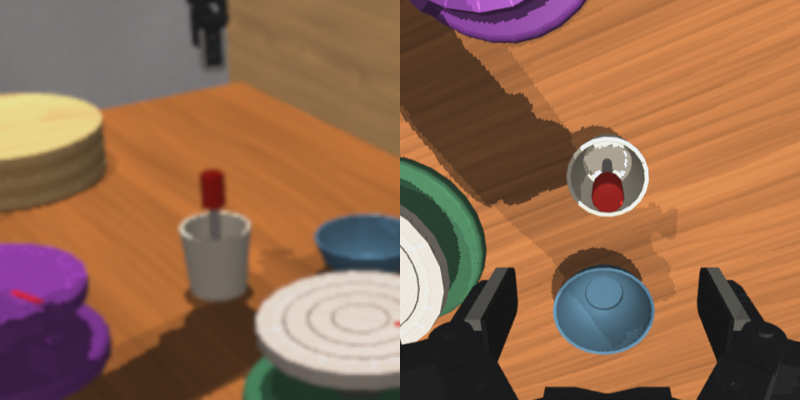

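The pin stands upright in the cup: side half, knob at (212,190) above the rim. Next I'll shut the fingers and move above the head, 50 mm from the axis.

Request:
drive_tool:
  deltas:
    - {"xyz":[0,-0.3,-0.79],"angular":[0,0,0]}
    - {"xyz":[0,-0.3,-0.79],"angular":[0,0,0]}
    - {"xyz":[0,-0.3,-0.79],"angular":[0,0,0]}
    - {"xyz":[0.2,-0.3,-0.79],"angular":[0,0,0]}
    - {"xyz":[0.4,-0.3,-0.79],"angular":[0,0,0]}
    - {"xyz":[0.4,-0.3,-0.79],"angular":[0,0,0]}
    - {"xyz":[0.5,0,0],"angular":[0,0,0]}
    - {"xyz":[0.5,0,0],"angular":[0,0,0]}
    - {"xyz":[0.3,0,0],"angular":[0,0,0]}
    - {"xyz":[0,0,0],"angular":[0,0,0]}
  hand: 0
  newtons: 30

```text
t: 10.77
tool_pos: [0.5691, 0.0275, 0.1398]
ee_rot: [0.582, -0.397, 0.586, 0.4]
wrist_force: [-0.9, -0.5, -0.4]
gripper_width: -0.0001
```

Run:
```python
from h import *
print(env.get_obs()["wrist_force"],env.get_obs()["tool_pos"])
go([.573,.0265,.1])
```

```text
[-0.85827611 -0.48388681 -0.40256289] [0.56907012 0.02747432 0.13981892]
world [ 0.0039 -0.001  -0.0398] units [ 0.995 -0.108  0.015] tilt [-7.9e-03  8.0e-04 -1.0e+00]
```

Request:
drive_tool:
  deltas:
    - {"xyz":[0.4,-0.1,0.0],"angular":[0,0,0]}
    - {"xyz":[0.4,0,0],"angular":[0,0,0]}
    - {"xyz":[0.1,0,0],"angular":[0,0,0]}
    - {"xyz":[0,0,0],"angular":[0,0,0]}
    - {"xyz":[0,0,0],"angular":[0,0,0]}
    - {"xyz":[0,0,0],"angular":[0,0,0]}

```text
t: 11.27
tool_pos: [0.5765, 0.0264, 0.1093]
ee_rot: [0.584, -0.399, 0.584, 0.398]
wrist_force: [0.5, 0.6, -0.4]
gripper_width: -0.0002
```

Request:
drive_tool:
  deltas:
    - {"xyz":[0.05,0,0],"angular":[0,0,0]}
    - {"xyz":[0.05,0,0],"angular":[0,0,0]}
    - {"xyz":[0,0,0],"angular":[0,0,0]}

```text
t: 11.52
tool_pos: [0.576, 0.0263, 0.1044]
ee_rot: [0.584, -0.399, 0.584, 0.399]
wrist_force: [-0.2, -0.3, 0.9]
gripper_width: -0.0002
```

Request:
drive_tool:
  deltas:
    - {"xyz":[0.05,0.07,-0.03],"angular":[0,0,0]}
    - {"xyz":[0.05,0,0],"angular":[0,0,0]}
    - {"xyz":[0.05,0,0],"angular":[0,0,0]}
    - {"xyz":[0.04,0,0],"angular":[0,0,0]}
    - {"xyz":[0,0,0],"angular":[0,0,0]}
    - {"xyz":[0,0,0],"angular":[0,0,0]}

```text
t: 12.02
tool_pos: [0.5728, 0.0262, 0.0965]
ee_rot: [0.584, -0.399, 0.584, 0.399]
wrist_force: [0.2, -0.0, 0.3]
gripper_width: 0.0
```

Request:
drive_tool:
  deltas:
    - {"xyz":[0.025,0,0],"angular":[0,0,0]}
    - {"xyz":[0.025,0,0],"angular":[0,0,0]}
    - {"xyz":[0,0,0],"angular":[0,0,0]}

```text
t: 12.27
tool_pos: [0.5728, 0.0262, 0.0945]
ee_rot: [0.584, -0.399, 0.584, 0.399]
wrist_force: [-0.2, -0.8, -0.9]
gripper_width: -0.0002
```

Request:
drive_tool:
  deltas:
    - {"xyz":[0.025,0,0],"angular":[0,0,0]}
    - {"xyz":[0,0,0],"angular":[0,0,0]}

```text
t: 12.43
tool_pos: [0.5728, 0.0262, 0.0935]
ee_rot: [0.584, -0.399, 0.584, 0.399]
wrist_force: [0.5, -0.4, 0.7]
gripper_width: -0.0002
```

Request:
drive_tool:
  deltas:
    - {"xyz":[0.02,0,0],"angular":[0,0,0]}
    - {"xyz":[0,0,0],"angular":[0,0,0]}

```text
t: 12.6
tool_pos: [0.5728, 0.0262, 0.0928]
ee_rot: [0.584, -0.399, 0.584, 0.399]
wrist_force: [0.4, -0.3, 0.5]
gripper_width: 0.0002
```

Request:
drive_tool:
  deltas:
    - {"xyz":[0.02,0,0],"angular":[0,0,0]}
    - {"xyz":[0,0,0],"angular":[0,0,0]}

```text
t: 12.77
tool_pos: [0.5729, 0.0263, 0.0922]
ee_rot: [0.584, -0.399, 0.584, 0.399]
wrist_force: [-0.8, 0.4, 1.7]
gripper_width: 0.0001
```

Request:
drive_tool:
  deltas:
    - {"xyz":[0.02,0,0],"angular":[0,0,0]}
    - {"xyz":[0,0,0],"angular":[0,0,0]}

```text
t: 12.93
tool_pos: [0.573, 0.0263, 0.0915]
ee_rot: [0.584, -0.399, 0.584, 0.399]
wrist_force: [-1.0, 1.1, 3.9]
gripper_width: 0.0
```

Request:
drive_tool:
  deltas:
    - {"xyz":[0.015,0,0],"angular":[0,0,0]}
    - {"xyz":[0,0,0],"angular":[0,0,0]}
    - {"xyz":[0,0,0],"angular":[0,0,0]}

```text
t: 13.18
tool_pos: [0.573, 0.0263, 0.091]
ee_rot: [0.584, -0.399, 0.584, 0.399]
wrist_force: [-1.4, 1.5, 3.7]
gripper_width: -0.0002
```

Run:
```python
from h import *
o=env.get_obs();print(o["wrist_force"],o["tool_pos"],o["ft_torque"])
go([.573,.0265,.0908])
# commanded circle, anticlockwise, steps of 8 deg=7mm
M=Rot.from_quat(o["ee_rot"][[1,2,3,0]]).as_matrix()
st=np.radians(6)
for a0 in np.radians(np.arange(90,450,6)):
    d=.05*np.array([np.cos(a0+st)-np.cos(a0),np.sin(a0+st)-np.sin(a0)])
    y=(-.9313*d[0]+.3642*d[1])/.04; z=(.3642*d[0]+.9313*d[1])/.04
    print(int(np.degrees(a0)+.5),round(y,3),round(z,3))
```

```text
[-1.37950537  1.4570987   3.72497725] [0.57301026 0.02633311 0.09102028] [ 0.29369004  0.2143593  -0.02500638]
world [-0.      0.0002 -0.0002] units [0.006 0.002 0.004] tilt [ 5.e-04  3.e-04 -1.e+00]
90 0.119 -0.054
96 0.113 -0.066
102 0.105 -0.078
108 0.097 -0.088
114 0.087 -0.098
120 0.076 -0.106
126 0.065 -0.114
132 0.052 -0.12
138 0.04 -0.125
144 0.026 -0.128
150 0.013 -0.13
156 -0.001 -0.131
162 -0.014 -0.13
168 -0.028 -0.128
174 -0.041 -0.124
180 -0.054 -0.119
186 -0.066 -0.113
192 -0.078 -0.105
198 -0.088 -0.097
204 -0.098 -0.087
210 -0.106 -0.076
216 -0.114 -0.065
222 -0.12 -0.052
228 -0.125 -0.04
234 -0.128 -0.026
240 -0.13 -0.013
246 -0.131 0.001
252 -0.13 0.014
258 -0.128 0.028
264 -0.124 0.041
270 -0.119 0.054
276 -0.113 0.066
282 -0.105 0.078
288 -0.097 0.088
294 -0.087 0.098
300 -0.076 0.106
306 -0.065 0.114
312 -0.052 0.12
318 -0.04 0.125
324 -0.026 0.128
330 -0.013 0.13
336 0.001 0.131
342 0.014 0.13
348 0.028 0.128
354 0.041 0.124
360 0.054 0.119
366 0.066 0.113
372 0.078 0.105
378 0.088 0.097
384 0.098 0.087
390 0.106 0.076
396 0.114 0.065
402 0.12 0.052
408 0.125 0.04
414 0.128 0.026
420 0.13 0.013
426 0.131 -0.001
432 0.13 -0.014
438 0.128 -0.028
444 0.124 -0.041
```

Contact came at TCP z≈0.0925, which puts the head's top at about 81.5 mm. I'm bearing about 4 N. I'll bear slightly more and start turning anticlockwise, 4° per row.

```bash
cat > turn.py <<'E'
from h import *
import sys
C=np.array([.573,-.0235]);n=int(sys.argv[1]) if len(sys.argv)>1 else 5
o=env.get_obs();p=o["tool_pos"];r=p[:2]-C;a=np.degrees(np.arctan2(r[1],r[0]))
M=Rot.from_quat(o["ee_rot"][[1,2,3,0]]).as_matrix()
print("t",round(o["t"],2),"ang",a.round(1),"rad",np.hypot(*r).round(4),"z",p[2].round(4),"F",o["wrist_force"].round(1),"tilt",M[:2,0].round(4))
cur=p[:2]
for i in range(1,n+1):
    t=np.radians(a+8*i);q=C+.05*np.array([np.cos(t),np.sin(t)])
    d=(M.T@np.array([*(q-cur),0]))/.04/2;cur=q;print(d[1:].round(3).tolist())
E
python3 turn.py
```

```text
t 13.18 ang 90.0 rad 0.0498 z 0.091 F [-1.4  1.5  3.7] tilt [0.0005 0.0003]
[0.08, -0.035]
[0.073, -0.048]
[0.065, -0.058]
[0.057, -0.066]
[0.047, -0.073]
```

Request:
drive_tool:
  deltas:
    - {"xyz":[0.02,0,0],"angular":[0,0,0]}
    - {"xyz":[0,0,0],"angular":[0,0,0]}

```text
t: 13.35
tool_pos: [0.5731, 0.0264, 0.0903]
ee_rot: [0.584, -0.399, 0.584, 0.399]
wrist_force: [-1.6, 1.5, 7.0]
gripper_width: -0.0002
```

Request:
drive_tool:
  deltas:
    - {"xyz":[0,0.08,-0.035],"angular":[0,0,0]}
    - {"xyz":[0,0.08,-0.035],"angular":[0,0,0]}
    - {"xyz":[0,0.073,-0.048],"angular":[0,0,0]}
    - {"xyz":[0,0.073,-0.048],"angular":[0,0,0]}
    - {"xyz":[0,0.065,-0.058],"angular":[0,0,0]}

```text
t: 13.77
tool_pos: [0.557, 0.0232, 0.0907]
ee_rot: [0.585, -0.399, 0.583, 0.398]
wrist_force: [2.8, 1.7, 5.6]
gripper_width: 0.0002
```

```bash
python3 turn.py
```

```text
t 13.77 ang 108.9 rad 0.0494 z 0.0907 F [2.8 1.7 5.6] tilt [0.003  0.0002]
[0.067, -0.055]
[0.053, -0.069]
[0.043, -0.076]
[0.032, -0.081]
[0.021, -0.085]
```

Request:
drive_tool:
  deltas:
    - {"xyz":[0,0.063,-0.059],"angular":[0,0,0]}
    - {"xyz":[0,0.06,-0.062],"angular":[0,0,0]}
    - {"xyz":[0,0.053,-0.069],"angular":[0,0,0]}
    - {"xyz":[0,0.053,-0.069],"angular":[0,0,0]}
    - {"xyz":[0,0.043,-0.076],"angular":[0,0,0]}
    - {"xyz":[0,0.043,-0.076],"angular":[0,0,0]}
    - {"xyz":[0,0.032,-0.081],"angular":[0,0,0]}
    - {"xyz":[0,0.032,-0.081],"angular":[0,0,0]}
    - {"xyz":[0,0.021,-0.085],"angular":[0,0,0]}
    - {"xyz":[0,0.021,-0.085],"angular":[0,0,0]}

```text
t: 14.6
tool_pos: [0.5299, 0.0018, 0.0905]
ee_rot: [0.585, -0.399, 0.583, 0.399]
wrist_force: [2.7, 1.9, 6.3]
gripper_width: -0.0001
```

```bash
python3 turn.py
```

```text
t 14.6 ang 149.6 rad 0.05 z 0.0905 F [2.7 1.9 6.3] tilt [0.0019 0.0008]
[0.007, -0.087]
[-0.004, -0.087]
[-0.016, -0.086]
[-0.028, -0.082]
[-0.039, -0.078]
```

Request:
drive_tool:
  deltas:
    - {"xyz":[0,0.007,-0.087],"angular":[0,0,0]}
    - {"xyz":[0,0.007,-0.087],"angular":[0,0,0]}
    - {"xyz":[0,-0.004,-0.087],"angular":[0,0,0]}
    - {"xyz":[0,-0.004,-0.087],"angular":[0,0,0]}
    - {"xyz":[0,-0.016,-0.086],"angular":[0,0,0]}
    - {"xyz":[0,-0.016,-0.086],"angular":[0,0,0]}
    - {"xyz":[0,-0.028,-0.082],"angular":[0,0,0]}
    - {"xyz":[0,-0.028,-0.082],"angular":[0,0,0]}
    - {"xyz":[0,-0.039,-0.078],"angular":[0,0,0]}
    - {"xyz":[0,-0.039,-0.078],"angular":[0,0,0]}

```text
t: 15.43
tool_pos: [0.5229, -0.0315, 0.0902]
ee_rot: [0.584, -0.398, 0.584, 0.399]
wrist_force: [0.6, 3.6, 6.4]
gripper_width: 0.0
```

```bash
python3 turn.py
cat > stripe.py <<'E'
from h import *
import sys
f=env.grab_frame(sys.argv[1]);W=cloud(f);hsv=cv2.cvtColor(f["frame"],cv2.COLOR_RGB2HSV)
H,S,V=[hsv[...,i] for i in range(3)]
m=((H<8)|(H>172))&(S>140)&(V>60)&(np.hypot(W[...,0]-.573,W[...,1]+.0235)<.085)&(W[...,2]>.07)&(W[...,2]<.09)
p=W[m];print("stripe px",len(p))
if len(p)>5:
    d=p[:,:2].mean(0)-[.573,-.0235];print("stripe dir deg",np.degrees(np.arctan2(d[1],d[0])).round(1),"rad",np.hypot(*d).round(3))
cv2.imwrite(sys.argv[2],f["frame"][:,:,::-1])
E
python3 stripe.py scene pics/sc7.png
```

```text
t 15.43 ang -171.0 rad 0.0508 z 0.0902 F [0.6 3.6 6.4] tilt [0.0003 0.0015]
[-0.057, -0.067]
[-0.059, -0.064]
[-0.067, -0.056]
[-0.074, -0.046]
[-0.08, -0.035]
stripe px 46
stripe dir deg 39.7 rad 0.048
```

View pics/sc7.png

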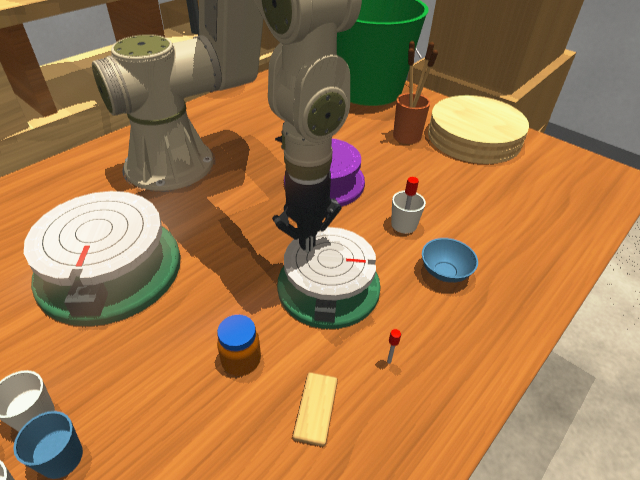

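The stripe has gone from -53° to +40° (the notch is now at (372,262)), so the head turned 93° for 99° of finger travel, about 6% slip. I'll continue.

Request:
drive_tool:
  deltas:
    - {"xyz":[0,-0.053,-0.07],"angular":[0,0,0]}
    - {"xyz":[0,-0.053,-0.07],"angular":[0,0,0]}
    - {"xyz":[0,-0.059,-0.064],"angular":[0,0,0]}
    - {"xyz":[0,-0.059,-0.064],"angular":[0,0,0]}
    - {"xyz":[0,-0.067,-0.056],"angular":[0,0,0]}
    - {"xyz":[0,-0.067,-0.056],"angular":[0,0,0]}
    - {"xyz":[0,-0.074,-0.046],"angular":[0,0,0]}
    - {"xyz":[0,-0.074,-0.046],"angular":[0,0,0]}
    - {"xyz":[0,-0.08,-0.035],"angular":[0,0,0]}
    - {"xyz":[0,-0.08,-0.035],"angular":[0,0,0]}

```text
t: 16.32
tool_pos: [0.5387, -0.0614, 0.0898]
ee_rot: [0.584, -0.398, 0.584, 0.4]
wrist_force: [-1.7, 3.4, 7.2]
gripper_width: -0.0001
```

```bash
python3 turn.py
```

```text
t 16.32 ang -132.2 rad 0.0511 z 0.0898 F [-1.7  3.4  7.2] tilt [-0.0021  0.0012]
[-0.088, -0.012]
[-0.086, -0.013]
[-0.087, -0.001]
[-0.087, 0.011]
[-0.084, 0.023]
```

Request:
drive_tool:
  deltas:
    - {"xyz":[-0.005,-0.085,-0.02],"angular":[0,0,0]}
    - {"xyz":[-0.005,-0.085,-0.015],"angular":[0,0,0]}
    - {"xyz":[0,-0.086,-0.013],"angular":[0,0,0]}
    - {"xyz":[0,-0.086,-0.011],"angular":[0,0,0]}
    - {"xyz":[-0.005,-0.087,-0.001],"angular":[0,0,0]}
    - {"xyz":[0,-0.087,-0.001],"angular":[0,0,0]}
    - {"xyz":[0,-0.087,0.011],"angular":[0,0,0]}
    - {"xyz":[0,-0.087,0.011],"angular":[0,0,0]}
    - {"xyz":[0,-0.084,0.023],"angular":[0,0,0]}
    - {"xyz":[0,-0.084,0.023],"angular":[0,0,0]}

```text
t: 17.15
tool_pos: [0.5703, -0.0741, 0.0901]
ee_rot: [0.583, -0.398, 0.585, 0.399]
wrist_force: [-2.3, 0.6, 7.0]
gripper_width: -0.0003
```

```bash
python3 turn.py
```

```text
t 17.15 ang -93.1 rad 0.0506 z 0.0901 F [-2.3  0.6  7. ] tilt [-0.0035  0.0001]
[-0.078, 0.041]
[-0.075, 0.044]
[-0.068, 0.054]
[-0.06, 0.063]
[-0.051, 0.071]
```

Request:
drive_tool:
  deltas:
    - {"xyz":[0,-0.079,0.038],"angular":[0,0,0]}
    - {"xyz":[0,-0.078,0.04],"angular":[0,0,0]}
    - {"xyz":[0,-0.075,0.044],"angular":[0,0,0]}
    - {"xyz":[0,-0.075,0.044],"angular":[0,0,0]}
    - {"xyz":[0,-0.068,0.054],"angular":[0,0,0]}
    - {"xyz":[0,-0.068,0.054],"angular":[0,0,0]}
    - {"xyz":[0,-0.06,0.063],"angular":[0,0,0]}
    - {"xyz":[0,-0.06,0.063],"angular":[0,0,0]}
    - {"xyz":[0,-0.051,0.071],"angular":[0,0,0]}
    - {"xyz":[0,-0.051,0.071],"angular":[0,0,0]}

```text
t: 17.98
tool_pos: [0.6034, -0.0643, 0.0903]
ee_rot: [0.583, -0.398, 0.585, 0.399]
wrist_force: [-2.5, -1.7, 5.8]
gripper_width: -0.0001
```

```bash
python3 turn.py
```

```text
t 17.98 ang -53.4 rad 0.0509 z 0.0903 F [-2.5 -1.7  5.8] tilt [-0.0026 -0.0015]
[-0.032, 0.083]
[-0.03, 0.082]
[-0.018, 0.085]
[-0.006, 0.087]
[0.006, 0.087]
```

Request:
drive_tool:
  deltas:
    - {"xyz":[0,-0.037,0.08],"angular":[0,0,0]}
    - {"xyz":[0,-0.035,0.082],"angular":[0,0,0]}
    - {"xyz":[0,-0.03,0.082],"angular":[0,0,0]}
    - {"xyz":[0,-0.03,0.082],"angular":[0,0,0]}
    - {"xyz":[0,-0.018,0.085],"angular":[0,0,0]}
    - {"xyz":[0,-0.018,0.085],"angular":[0,0,0]}
    - {"xyz":[0,-0.006,0.087],"angular":[0,0,0]}
    - {"xyz":[0,-0.006,0.087],"angular":[0,0,0]}
    - {"xyz":[0,0.006,0.087],"angular":[0,0,0]}
    - {"xyz":[0,0.006,0.087],"angular":[0,0,0]}

```text
t: 18.82
tool_pos: [0.6228, -0.0358, 0.0906]
ee_rot: [0.584, -0.399, 0.585, 0.398]
wrist_force: [-0.4, -3.4, 5.5]
gripper_width: -0.0001
```

```bash
python3 turn.py
```

```text
t 18.82 ang -13.9 rad 0.0513 z 0.0906 F [-0.4 -3.4  5.5] tilt [-0.0008 -0.0024]
[0.033, 0.083]
[0.029, 0.082]
[0.04, 0.077]
[0.051, 0.071]
[0.06, 0.063]
```

Request:
drive_tool:
  deltas:
    - {"xyz":[0.005,0.028,0.083],"angular":[0,0,0]}
    - {"xyz":[0.005,0.028,0.083],"angular":[0,0,0]}
    - {"xyz":[0,0.029,0.082],"angular":[0,0,0]}
    - {"xyz":[0,0.03,0.082],"angular":[0,0,0]}
    - {"xyz":[0,0.04,0.077],"angular":[0,0,0]}
    - {"xyz":[0,0.04,0.077],"angular":[0,0,0]}
    - {"xyz":[0,0.051,0.071],"angular":[0,0,0]}
    - {"xyz":[0,0.051,0.071],"angular":[0,0,0]}
    - {"xyz":[0,0.06,0.063],"angular":[0,0,0]}
    - {"xyz":[0,0.06,0.063],"angular":[0,0,0]}

```text
t: 19.65
tool_pos: [0.6191, -0.0017, 0.0907]
ee_rot: [0.584, -0.399, 0.584, 0.397]
wrist_force: [1.3, -2.1, 5.4]
gripper_width: 0.0
```

```bash
python3 turn.py
```

```text
t 19.65 ang 25.3 rad 0.051 z 0.0907 F [ 1.3 -2.1  5.4] tilt [ 0.0014 -0.0024]
[0.076, 0.046]
[0.075, 0.045]
[0.08, 0.034]
[0.084, 0.023]
[0.086, 0.011]
```

Request:
drive_tool:
  deltas:
    - {"xyz":[0.006,0.07,0.05],"angular":[0,0,0]}
    - {"xyz":[0.006,0.072,0.048],"angular":[0,0,0]}
    - {"xyz":[0,0.075,0.045],"angular":[0,0,0]}
    - {"xyz":[0,0.075,0.045],"angular":[0,0,0]}
    - {"xyz":[0,0.08,0.034],"angular":[0,0,0]}
    - {"xyz":[0,0.08,0.034],"angular":[0,0,0]}
    - {"xyz":[0,0.084,0.023],"angular":[0,0,0]}
    - {"xyz":[0,0.084,0.023],"angular":[0,0,0]}
    - {"xyz":[0,0.086,0.011],"angular":[0,0,0]}
    - {"xyz":[0,0.086,0.011],"angular":[0,0,0]}

```text
t: 20.48
tool_pos: [0.5951, 0.0223, 0.0905]
ee_rot: [0.585, -0.4, 0.584, 0.397]
wrist_force: [2.7, -1.6, 5.8]
gripper_width: 0.0002
```

```bash
python3 turn.py; python3 stripe.py scene pics/sc8.png;python3 stripe.py side pics/si8.png
```

```text
t 20.48 ang 64.3 rad 0.0508 z 0.0905 F [ 2.7 -1.6  5.8] tilt [ 0.0031 -0.0015]
[0.088, -0.01]
[0.086, -0.012]
[0.084, -0.024]
[0.08, -0.035]
[0.074, -0.046]
stripe px 52
stripe dir deg -123.5 rad 0.046
stripe px 25
stripe dir deg -120.2 rad 0.045
```

View pics/si8.png

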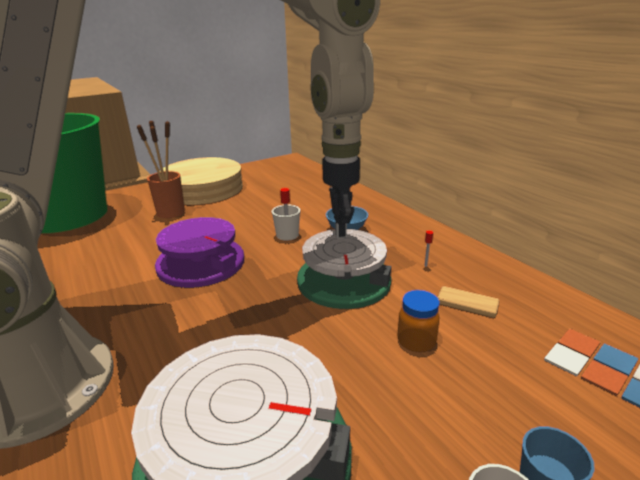

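The stripe points at about -122° (side view, at (347,258)), so the head has turned 291° for 334° of finger travel. I'll bear a touch more and go on for about 100° more of finger travel.

Request:
drive_tool:
  deltas:
    - {"xyz":[0.007,0.086,-0.005],"angular":[0,0,0]}
    - {"xyz":[0.007,0.086,-0.007],"angular":[0,0,0]}
    - {"xyz":[0,0.086,-0.012],"angular":[0,0,0]}
    - {"xyz":[0,0.086,-0.012],"angular":[0,0,0]}
    - {"xyz":[0,0.084,-0.024],"angular":[0,0,0]}
    - {"xyz":[0,0.084,-0.024],"angular":[0,0,0]}
    - {"xyz":[0,0.08,-0.035],"angular":[0,0,0]}
    - {"xyz":[0,0.08,-0.035],"angular":[0,0,0]}
    - {"xyz":[0,0.074,-0.046],"angular":[0,0,0]}
    - {"xyz":[0,0.074,-0.046],"angular":[0,0,0]}

```text
t: 21.42
tool_pos: [0.5612, 0.0257, 0.0901]
ee_rot: [0.585, -0.399, 0.583, 0.398]
wrist_force: [3.3, 0.6, 7.1]
gripper_width: 0.0
```

```bash
python3 turn.py
```

```text
t 21.42 ang 103.5 rad 0.0506 z 0.0901 F [3.3 0.6 7.1] tilt [ 0.0038 -0.0002]
[0.064, -0.061]
[0.06, -0.064]
[0.05, -0.071]
[0.04, -0.078]
[0.029, -0.082]
```

Request:
drive_tool:
  deltas:
    - {"xyz":[0,0.067,-0.056],"angular":[0,0,0]}
    - {"xyz":[0,0.065,-0.058],"angular":[0,0,0]}
    - {"xyz":[0,0.06,-0.064],"angular":[0,0,0]}
    - {"xyz":[0,0.06,-0.064],"angular":[0,0,0]}
    - {"xyz":[0,0.05,-0.071],"angular":[0,0,0]}
    - {"xyz":[0,0.05,-0.071],"angular":[0,0,0]}
    - {"xyz":[0,0.04,-0.078],"angular":[0,0,0]}
    - {"xyz":[0,0.04,-0.078],"angular":[0,0,0]}
    - {"xyz":[0,0.029,-0.082],"angular":[0,0,0]}
    - {"xyz":[0,0.029,-0.082],"angular":[0,0,0]}

```text
t: 22.25
tool_pos: [0.5321, 0.007, 0.0899]
ee_rot: [0.585, -0.399, 0.583, 0.398]
wrist_force: [2.7, 2.4, 6.7]
gripper_width: 0.0
```

```bash
python3 turn.py; python3 stripe.py scene pics/sc9.png;python3 stripe.py side pics/si9.png
```

```text
t 22.25 ang 143.3 rad 0.051 z 0.0899 F [2.7 2.4 6.7] tilt [0.0026 0.0007]
[0.005, -0.089]
[0.005, -0.087]
[-0.007, -0.087]
[-0.019, -0.085]
[-0.031, -0.082]
stripe px 56
stripe dir deg -49.8 rad 0.046
stripe px 18
stripe dir deg -47.5 rad 0.049
```

View pics/sc9.png

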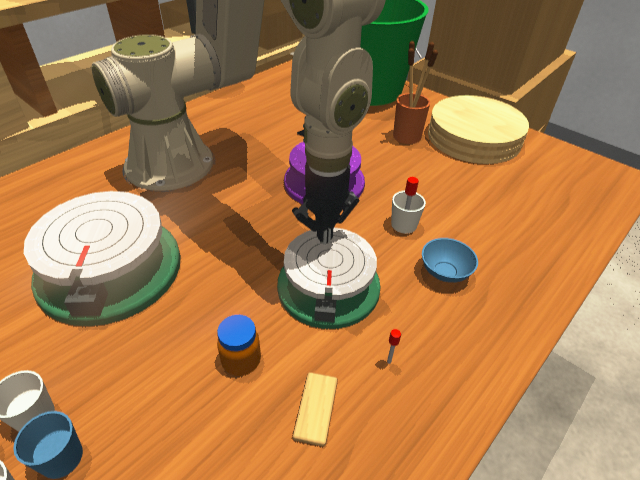

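The stripe is back at (329,280), pointing at -49°, about 364° turned. A little more for margin, then I'll settle and lift.

Request:
drive_tool:
  deltas:
    - {"xyz":[0,0.01,-0.086],"angular":[0,0,0]}
    - {"xyz":[0,0.006,-0.087],"angular":[0,0,0]}
    - {"xyz":[0,0.004,-0.087],"angular":[0,0,0]}
    - {"xyz":[0,-0.005,-0.087],"angular":[0,0,0]}
    - {"xyz":[0,-0.005,-0.05],"angular":[0,0,0]}
    - {"xyz":[0,0,0],"angular":[0,0,0]}
    - {"xyz":[0,0,0],"angular":[0,0,0]}
    - {"xyz":[0,0,0],"angular":[0,0,0]}

```text
t: 23.02
tool_pos: [0.5251, -0.0078, 0.0897]
ee_rot: [0.584, -0.399, 0.584, 0.399]
wrist_force: [-0.2, 1.4, 8.6]
gripper_width: 0.0006
```

Request:
drive_tool:
  deltas:
    - {"xyz":[-0.03,0,0],"angular":[0,0,0]}
    - {"xyz":[-0.03,0,0],"angular":[0,0,0]}
    - {"xyz":[-0.1,0,0],"angular":[0,0,0]}
    - {"xyz":[-0.3,0,0],"angular":[0,0,0]}
    - {"xyz":[-0.5,0,0],"angular":[0,0,0]}
    - {"xyz":[-0.5,0,0],"angular":[0,0,0]}
    - {"xyz":[-0.5,0,0],"angular":[0,0,0]}
    - {"xyz":[-0.3,0,0],"angular":[0,0,0]}
    - {"xyz":[0,0,0],"angular":[0,0,0]}
    - {"xyz":[0,0,0],"angular":[0,0,0]}

```text
t: 23.85
tool_pos: [0.5246, -0.008, 0.1792]
ee_rot: [0.584, -0.399, 0.584, 0.399]
wrist_force: [-0.0, -0.2, -0.7]
gripper_width: -0.0001
```

```bash
python3 turn.py 1; python3 stripe.py scene pics/sc10.png;python3 stripe.py side pics/si10.png
python3 - <<'E'
import cv2,numpy as np
a=cv2.imread("pics/scene0.png").astype(int);b=cv2.imread("pics/sc10.png").astype(int)
d=abs(a-b).sum(2)
for n,(x0,y0,x1,y1) in dict(jar=(210,310,268,380),bowl=(415,235,482,295),rib=(288,368,342,450),cup=(388,200,428,238)).items(): print(n,(d[y0:y1,x0:x1]>90).mean().round(4))
E
```

```text
t 23.85 ang 162.2 rad 0.0508 z 0.1792 F [-0.  -0.2 -0.7] tilt [-0.0006 -0.0002]
[-0.021, -0.086]
stripe px 56
stripe dir deg -29.7 rad 0.046
stripe px 16
stripe dir deg -29.0 rad 0.046
jar 0.0
bowl 0.0
rib 0.0
cup 0.0105
```

View pics/sc10.png

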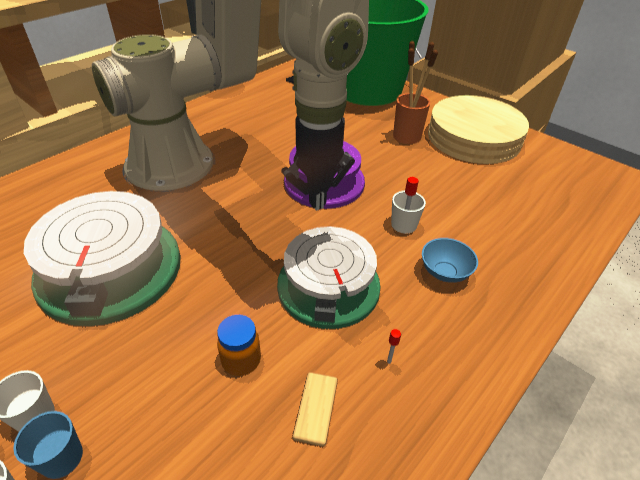

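The head has turned about 383° (stripe now at (338,277), -30°). The pin is in the upright cup at (408,205) and the bystanders are unchanged. The arm is clear, so I'm handing in.

```bash
python3 -c "
from bench import env
print(env.close_job())"
```

```text
the job is handed in; nothing more can be done
None
```

I pulled the lock pin straight up out of the small green wheel, stood it foot first in the white cup, and turned the bare head anticlockwise by fingertip. I handed the job in at about 24 s of the 72 s allowed; it gives no verdict.

**Wheel:** I found the head's top by touch at about 81.5 mm. I pressed with about 4 to 8.6 N down and up to about 4 N sideways, below the 12 N rubbing limit. The red stripe moved from -53° to -30°, a turn of about 383°. The finger slipped behind by about 11%, so it travelled 432° to get there.

**Final checks:**
- **Pin and cup:** the pictures show the pin in the upright cup, which has barely moved.
- **Bystanders:** the jar, bowl and rib look the same as in the first picture.
- **Arm:** it was clear of everything, with the fingertips about 87 mm above the head.

The cameras disagreed by about 2 mm on positions and by 1° to 3° on the stripe angle. No check failed. There were similar white cups at the far left of the scene; I used the one standing alone near the bowl, which measured about 72 mm across and 70 mm high.

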